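Strip down the opened handheld

ROBOT

A 7-joint arm with a two-finger parallel gripper is mounted at the origin on the work surface. World frame = base frame: x ahead of the robot, y to its left, z up, the work surface at z = 0. Lengths are in m, angles in rad, forces in N, time in s.
With the tool pointing down it reaches from about 0.425 to 0.825 m from the base axis. Payload 3.6 kg.
Tool frame: the origin (TCP) lies midway between the tips of the shut fingers; the grasp point (between the pads) lies 19 mm behind it; z points along the fingers, y is the line along which they close (so a half turn about z gives the same grasp; the last joint's range is limited). The gripper opens to 93 mm and grips with 3 to 60 N. Pads are 15 mm wide; open, the fingers measure 128 mm over their backs; the gripper's body (75 mm by 188 mm) begins 65 mm behind the grasp point.
Start: joints at [-1.331, 0.615, -0.013, 1.423, 0.008, 1.103, -0.04], TCP at [0.171, 0.627, 0.194] pointing down, gripper open.
Joint ranges: [-3.12, 3.12], [-0.3, 2.06], [-1.34, 1.32], [0.26, 2.42], [-1.36, 4.5], [0.01, 1.98], [-2.84, 2.84]. Speed limits (rad/s): [2.79, 2.79, 3.14, 3.14, 3.14, 3.14, 3.14].

INTERFACE

Orientations are given as a unit quaternion [w, x, y, z].
In Python, from station import move_to, move_l, move_j, grip, sleep, inverse_kinematics, capture, MotionError, hand_in, look_for, masks_of, current_time_s, current_qpos, current_joint_velocities, current_tau, current_tcp_pos, current_ee_rot, current_ft_force, current_torque, current_grip_width, current_gripper_force gives the robot as it stands. Calls block until the motion is done:
- move_to(position, orientation): joint-space move of the TCP to a pose.
- move_l(position, frame=None, max_speed=0.15, until_force=None): straight line of the TCP; frame=None keeps the orientation; max_speed is the mean speed in m/s. With until_force (N) it stops when the force on the tool has changed by that much, and returns True; else False.
- move_j(angles): joint-space move.
- grip(opening, squeeze=None): opening from 0.0 (shut) to 1.0 (fully open); squeeze is the grip in N (None keeps the last); returns when the fingers have stopped.
- sleep(seconds).
- inverse_kinematics(position, orientation): joint angles nearest the present ones, or None.
- capture(name): name is "side" or "top" or "wrist"; returns a dict with "color" (480x640x3 uint8, red, green, blue), "fx", "fy", "cx", "cy" (pixels), "world_from_camera" (4x4, takes a point from camera to world coordinates). Camera axes: x right, y up, looking along -z (the intrinsics and any distortion apply to the point x, -y, -z); pixel columns grow to the right and rows downward; lengths in m; the calibration is good to about 2 mm. The wrist camera is an equidistant fisheye: a pixel r from the principal point sees the ray r / f radians off the axis. A picture is of the moment at which its call begins. There is no depth.
A pose or a line that the arm cannot do raises MotionError and nothing moves.
- hand_in(): hands the job in; it is judged then, once.
Trained networks look in the newest picture that a camera, given by its name, has taken for a name from the list of things; names that differ only in an ending like _2 or _b are one class to them, and where a whole thing is asked for, a point or a joint stands for the part that bears it (a point fixed in the world has none). Each returns a list of dicts, best first, with "confidence" (0 to 1); they miss things now and then, are a little off and sometimes report something else, mostly with a low value. They report only what shows in the picture. A call takes as long as a camera call. They do not tell look-alikes from the thing itself.
- look_for(camera, name): "at" ([row, column] in pixels, amid what is visible of it).
- masks_of(camera, name): "mask" (480x640 bool, what is visible of it) and "at" ([row, column] in pixels, amid what is visible of it).
Readings, each from a call of its own:
- current_time_s(): time.
- current_qpos(): joint angles.
- current_joint_velocities(): joint speeds.
- current_tau(): joint torques, N m.
- current_tcp_pos(): TCP position.
- current_ee_rot(): TCP orientation.
- current_ft_force(): force on the tool from outside, world axes, zero at the start.
- current_torque(): the same for the moment, N m.
- current_grip_width(): opening from 0.0 (shut) to 1.0 (fully open).
- current_gripper_force(): force on a finger pad.
Only numpy, scipy, OpenCV 4.12 (cv2) and the standard library are available. Lean on these libraries where they do the work, as an engineer would, in place of code of your own. Each camera call takes 0.05 s, during which the arm holds its last target. There are 200 camera calls.

TASK

Take the stack of handheld parts apart from the top down: the camera module onto the round pad and the loudspeaker module onto the square pad (either of these two first), then the battery onto the battery test plate, and last the housing onto the cork rest. Set each part gently in the middle of its place, right way up and not dropped, with the battery and the housing lined up lengthwise with their plates. Leave the cup of screws alone.

Things in the scene. Friction and masses are not known exactly. Their poses are not given: they have to be found in the camera images.
- housing: the black plastic rear housing of a rugged handheld, the bottom of the stack: a flat block 132 (x) x 60 (y) x 18 mm high, about 110 to 180 g. It starts on the table. Origin: centre of its underside; x along its length, z up. Its flat top carries the battery.
- battery: the battery pack, a silver block with a yellow tape band at each end, 88 (x) x 50 (y) x 16 mm high, about 80 to 130 g. It starts lying loose on top of the housing (underside 18 mm above the table), roughly parallel to it. Origin: centre of its underside; x along its length, z up.
- camera: the camera module, dark metal, square 24 x 24 mm with flat sides 16 mm high and a short round lens (diameter 21 mm) on top, 20 mm high in all, 25 g. It starts on top of the battery (underside 34 mm above the table), near one end of it; which end varies. Origin: centre of its underside, z up.
- speaker: the loudspeaker module, a grey plastic block with a slotted top, 22 (x) x 36 (y) x 16 mm high, 22 g; its 36 mm side lies roughly across the battery. It starts on top of the battery (underside 34 mm above the table), near the end that the camera does not take, the centres some 48 mm apart. Origin: centre of its underside, z up.
- round_pad: the round pad: white fixed disc with a grey cloth face, diameter 76 mm, 8 mm thick, flat top. The camera module's place. Origin: centre of its underside, on the table.
- square_pad: the square pad: fixed steel plate with a grey cloth face, 76 x 76 x 8 mm thick, flat top. The loudspeaker module's place. Origin: centre of its underside, on the table.
- tester: the battery test plate: fixed grey painted plate 130 (x) x 84 (y) x 8 mm thick with a brass strip across each end, flat top. The battery's place. Origin: centre of its underside, on the table; x along its length.
- rest: the cork rest: fixed plain cork slab 156 (x) x 90 (y) x 8 mm thick, flat top. The housing's place. Origin: centre of its underside, on the table; x along its length.
- screw_cup: a small open steel cup with screws in it, diameter 52 mm at the rim, 22 mm high, loose, on the table at the far side. A bystander: leave it alone. Origin: centre of its underside.
Not all that is in view belongs to the job. What is shaped like the round_pad but orange or yellow is not meant.

How it is judged:
By the outcome, as a careful person would: the job done as asked, in the order asked, and still so for the second after the job is handed in, with the robot touching nothing.
It also fails if it takes over 109 s, if anything falls off the work surface, if the arm or the gripper's body presses on something with over 40 N, if the wrist force passes 120 N, or if a joint passes its speed limit or range.

## Working session

There is one attempt and no reset: what is moved stays moved. The work goes in short steps, each a Python script; the robot and the scene stay as the last script left them, time stands still between calls to the robot, and variables do not carry over. Pictures are saved under pics/ and viewed, at most 14 in all, crops included, and the job is handed in when it is done.

```bash
ls; mkdir -p pics
python3 - <<'E'
from station import *
import cv2
for n in("top","side"):
    c=capture(n); cv2.imwrite(f"pics/{n}0.png",c["color"][:,:,::-1]); print(n,c["fx"],c["fy"],c["cx"],c["cy"],c["world_from_camera"].round(3).tolist(),[k for k in c])
    for o in "housing battery camera speaker round_pad square_pad tester rest screw_cup".split():
        print(o,[([int(v) for v in d["at"]],round(d["confidence"],2)) for d in look_for(n,o)][:4])
print(current_time_s(),current_tcp_pos(),current_ee_rot())
E
```

```text
pics
top 514.2409450990654 514.2409450990654 323.5470911115004 244.0372582963272 [[0.017, 0.978, -0.206, 0.276], [-1.0, 0.016, -0.008, -0.011], [-0.005, 0.206, 0.978, 1.187], [0.0, 0.0, 0.0, 1.0]] ['color', 'fx', 'fy', 'cx', 'cy', 'world_from_camera']
housing []
battery [([279, 477], 0.92), ([289, 484], 0.31)]
camera [([288, 484], 0.53), ([202, 411], 0.31)]
speaker [([263, 482], 0.76), ([289, 482], 0.17)]
round_pad [([281, 158], 0.9), ([269, 205], 0.89), ([235, 159], 0.86), ([278, 476], 0.67)]
square_pad [([201, 412], 0.62)]
tester [([199, 246], 0.87)]
rest [([255, 331], 0.59)]
screw_cup [([181, 332], 0.78)]
side 475.91645735430546 475.91645735430546 324.8769686934982 237.56846742794968 [[0.966, 0.141, -0.218, 0.313], [-0.259, 0.584, -0.769, -0.731], [0.019, 0.799, 0.601, 0.612], [0.0, 0.0, 0.0, 1.0]] ['color', 'fx', 'fy', 'cx', 'cy', 'world_from_camera']
housing [([422, 331], 0.64)]
battery [([408, 338], 0.68)]
camera [([402, 323], 0.76)]
speaker [([393, 361], 0.6)]
round_pad [([161, 296], 0.79), ([188, 271], 0.7), ([168, 251], 0.68)]
square_pad [([314, 418], 0.8)]
tester [([200, 349], 0.7)]
rest [([259, 313], 0.97)]
screw_cup [([239, 394], 0.89)]
1.0 [0.17133675 0.62697238 0.19385335] [-1.46881983e-05  1.32975479e-01  9.91119328e-01 -2.00486598e-05]
```

View pics/top0.png

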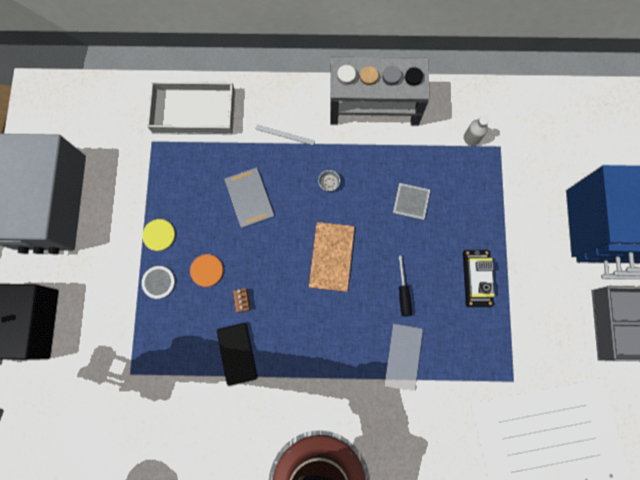

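View pics/side0.png

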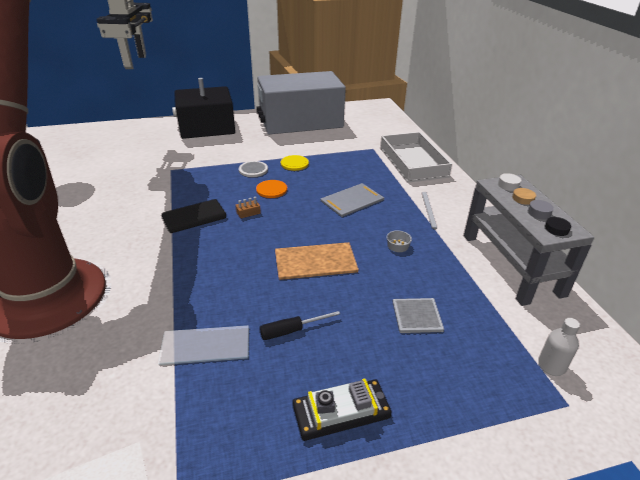

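```bash
cat > h.py <<'E'
from station import *
import numpy as np, cv2
from scipy.spatial.transform import Rotation as R
def px2w(c,cam,rc,z):
    """pixels [row,col] -> world points at height z"""
    rc=np.atleast_2d(rc).astype(float)
    u=(rc[:,1]-c["cx"])/c["fx"]; v=(rc[:,0]-c["cy"])/c["fy"]
    if cam=="wrist":
        t=np.hypot(u,v)+1e-12; d=np.c_[np.sin(t)*u/t,-np.sin(t)*v/t,-np.cos(t)]
    else: d=np.c_[u,-v,-np.ones_like(u)]
    T=np.array(c["world_from_camera"]); d=d@T[:3,:3].T; o=T[:3,3]
    return o+d*((z-o[2])/d[:,2])[:,None]
def w2px(c,cam,p):
    T=np.linalg.inv(np.array(c["world_from_camera"])); q=np.atleast_2d(p)@T[:3,:3].T+T[:3,3]
    x,y,z=q[:,0],-q[:,1],-q[:,2]
    if cam=="wrist":
        r=np.hypot(x,y)+1e-12; t=np.arctan2(r,z); u,v=t*x/r,t*y/r
    else: u,v=x/z,y/z
    return np.c_[v*c["fy"]+c["cy"],u*c["fx"]+c["cx"]]
def rect(c,cam,mask,z):
    """min-area rectangle of a mask at height z: centre, (long,short) in mm, yaw of long side in deg"""
    P=px2w(c,cam,np.argwhere(mask),z)[:,:2]
    (x,y),(w,h),a=cv2.minAreaRect((P*1000).astype(np.float32))
    if w<h: w,h,a=h,w,a+90
    return np.round([x/1000,y/1000,w,h,(a+90)%180-90],4)
def down(yaw):
    """tool down, its y (closing line) at angle yaw+90deg, x at yaw (deg)"""
    q=(R.from_euler("z",yaw,degrees=True)*R.from_quat([1,0,0,0])).as_quat()
    return [q[3],q[0],q[1],q[2]]
def see(cam,names,save=None):
    c=capture(cam)
    if save: cv2.imwrite(f"pics/{save}.png",c["color"][:,:,::-1])
    for n,z in names:
        for d in masks_of(cam,n)[:4]:
            print(n,[int(v) for v in d["at"]],round(d["confidence"],2),rect(c,cam,d["mask"],z).tolist(),int(d["mask"].sum()))
    return c
E
python3 - <<'E'
from h import *
for cam in("top","side"):
    print(cam); see(cam,[("round_pad",.008),("square_pad",.008),("tester",.008),("rest",.008),("screw_cup",.022),("housing",.018),("battery",.034),("camera",.05),("speaker",.05)])
E
```

```text
top
round_pad [271, 204] 0.85 [0.4575, 0.2698, 74.3973, 72.6004, 47.2742] 825
round_pad [279, 158] 0.59 [0.4293, 0.3808, 72.6614, 69.774, -89.0396] 817
square_pad [203, 411] 0.92 [0.6328, -0.2078, 78.7128, 75.1605, -12.1643] 954
square_pad [178, 331] 0.54 [0.679, -0.0117, 48.1423, 47.9313, -89.0996] 332
tester [197, 246] 0.62 [0.6364, 0.1801, 133.099, 84.4606, 20.7775] 1856
tester [199, 408] 0.27 [0.6318, -0.2084, 77.8537, 77.3564, 78.5449] 986
rest [254, 331] 0.63 [0.4949, -0.0201, 158.0555, 90.3577, -5.4789] 2532
housing [282, 467] 0.88 [0.4488, -0.3528, 131.4399, 64.0824, 0.936] 711
battery [279, 478] 0.55 [0.4473, -0.3569, 86.6143, 51.9558, 1.1971] 514
camera [292, 481] 0.43 [0.4221, -0.3578, 24.2718, 22.8756, 87.1945] 114
speaker [263, 481] 0.75 [0.4718, -0.3606, 38.2918, 22.6514, -89.0538] 181
side
round_pad [162, 296] 0.84 [0.539, 0.3855, 84.3438, 69.8737, 77.0821] 335
round_pad [188, 272] 0.81 [0.4573, 0.2699, 85.0425, 73.3903, 76.6941] 463
round_pad [170, 253] 0.65 [0.4273, 0.3775, 80.6272, 70.7468, 77.0197] 351
square_pad [316, 417] 0.73 [0.6305, -0.2106, 81.5093, 79.0846, 76.8551] 1517
tester [200, 351] 0.76 [0.6372, 0.1774, 141.593, 95.6878, 21.3751] 1216
rest [403, 321] 0.43 [0.4294, -0.3387, 35.7031, 26.1704, 83.0103] 372
screw_cup [239, 396] 0.66 [0.6721, -0.0213, 70.378, 47.6578, 68.9965] 425
housing [421, 329] 0.59 [0.4471, -0.3614, 134.2284, 68.5124, 0.5222] 1859
battery [407, 337] 0.61 [0.4468, -0.3632, 89.1472, 59.9171, 1.0045] 1417
camera [404, 322] 0.98 [0.4214, -0.3653, 34.5799, 24.7296, 82.1311] 395
speaker [394, 361] 0.61 [0.4701, -0.3667, 44.3662, 25.2615, -88.0301] 484
```

```bash
cat >> h.py <<'E'
def best(p,yaw):
    """of the two equal grasps the one with less joint travel"""
    q0=np.array(current_qpos()); o=[]
    for y in(yaw,yaw+180):
        q=inverse_kinematics(list(p),down(y))
        if q is not None: o.append((np.abs(np.array(q)-q0).max(),y))
    return min(o)[1]
E
python3 - <<'E'
from h import *
p=[.447,-.359,.25]; y=best(p,1); print(y); move_to(p,down(y)); print(current_time_s(),np.round(current_qpos(),2))
c=see("wrist",[("housing",.018),("battery",.034),("camera",.05),("speaker",.05)],"w1")
print(np.array(c["world_from_camera"]).round(3).tolist(), c["fx"])
E
```

```text
1
5.5667 [ 0.01  0.66  1.13  1.59 -0.62  1.3  -0.31]
housing [166, 309] 0.78 [0.4517, -0.3569, 129.6785, 58.145, 1.3096] 1947
battery [204, 315] 0.81 [0.4513, -0.3593, 88.0676, 50.4077, 0.47] 2146
camera [230, 321] 0.56 [0.426, -0.3624, 27.4499, 22.9038, -6.1134] 500
speaker [186, 325] 0.64 [0.4745, -0.3635, 36.1359, 22.5876, -88.6607] 722
[[0.019, 0.954, 0.299, 0.532], [-1.0, 0.018, 0.005, -0.357], [-0.001, -0.299, 0.954, 0.441], [0.0, 0.0, 0.0, 1.0]] 371.64829954431775
```

View pics/w1.png

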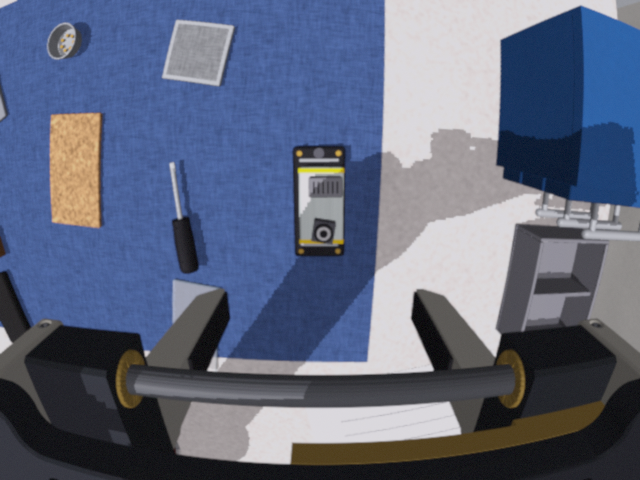

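```bash
cat >> h.py <<'E'
def swing(p):
    """turn joint 1 until the tool heads for p (height and radius stay)"""
    q=np.array(current_qpos()); t=current_tcp_pos()
    q[0]-=np.arctan2(p[1],p[0])-np.arctan2(t[1],t[0]); move_j(q.tolist())
def goto(p,yaw):
    y=best(p,yaw); move_to(list(p),down(y))
def pick(xy,yaw,z,squeeze,zup=.18):
    goto([*xy,z+.06],yaw); f0=current_ft_force()
    hit=move_l([*xy,z],max_speed=.06,until_force=6); g=grip(0,squeeze)
    print("pick hit",hit,"z",round(current_tcp_pos()[2],4),"width mm",round(current_grip_width()*93,1),"F",round(current_gripper_force(),1))
    move_l([*xy,zup],max_speed=.12)
    print("lifted: width",round(current_grip_width()*93,1),"dF",np.round(np.array(current_ft_force())-f0,2),"t",current_time_s())
def place(xy,yaw,z,zup=.15,opening=1.0):
    goto([*xy,z+.04],yaw); move_l([*xy,z+.008],max_speed=.08)
    hit=move_l([*xy,z-.004],max_speed=.015,until_force=1.5)
    print("placed hit",hit,"tcp",np.round(current_tcp_pos(),4)); grip(opening); move_l([*xy,zup],max_speed=.12); print("t",current_time_s())
E
python3 - <<'E'
from h import *
move_j([.68,.615,0,1.42,0,1.1,0]); print(np.round(current_tcp_pos(),3))
pick([.4235,-.361],-5,.0375,10)
print(np.round(current_qpos(),2))
swing([.428,.379]); print(np.round(current_tcp_pos(),3),np.round(current_qpos(),2))
goto([.36,.379,.2],0) if inverse_kinematics([.36,.379,.2],down(0)) is not None else None
see("wrist",[("round_pad",.008),("camera",.18)],"w2"); print(current_tcp_pos(),current_time_s())
E
```

```text
[ 0.493 -0.427  0.195]
pick hit False z 0.0375 width mm 0.8 F 0.0
lifted: width 0.1 dF [ 0.35  0.34 -0.88] t 11.6083
[ 0.5   0.49  0.25  1.73 -0.15  0.94 -0.85]
[0.417 0.367 0.179] [-0.93  0.49  0.25  1.73 -0.14  0.94 -0.85]
round_pad [39, 307] 0.96 [0.541, 0.3899, 76.8401, 74.7466, 22.8719] 4122
round_pad [124, 420] 0.79 [0.4586, 0.2719, 75.5089, 75.4491, 46.8813] 3943
round_pad [150, 316] 0.71 [0.4289, 0.3814, 73.93, 73.6684, -26.9718] 4114
round_pad [12, 505] 0.63 [0.5967, 0.1669, 86.752, 46.2263, -68.474] 2036
[0.36034122 0.37872883 0.19994785] 15.475
```

View pics/w2.png

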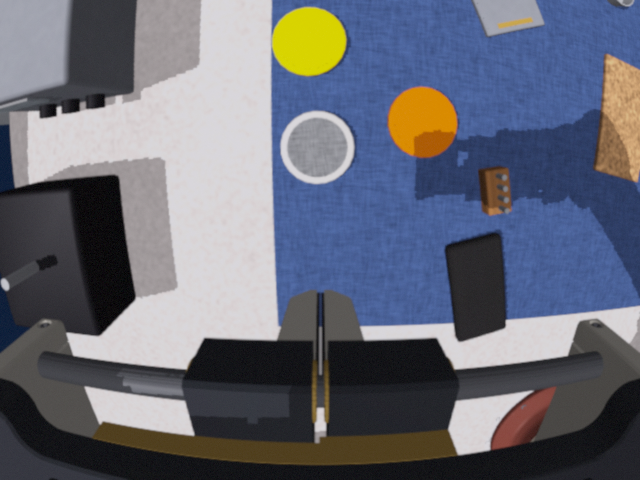

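Run:
```python
from h import *
swing([.38,-.36]); grip(1.0); goto([.38,-.36,.2],1)
c=see("wrist",[("housing",.018),("battery",.034),("camera",.05),("speaker",.05)])
print(current_tcp_pos(),current_time_s())
r,cc=w2px(c,"wrist",[.447,-.36,.03])[0].astype(int);print(r,cc)
im=c["color"][max(r-110,0):r+110,cc-140:cc+140,::-1]; cv2.imwrite("pics/w3.png",cv2.resize(im,None,fx=2.5,fy=2.5,interpolation=2))
```

```text
housing [128, 292] 0.57 [0.4506, -0.3572, 131.5286, 61.2732, 0.3984] 3102
battery [148, 315] 0.78 [0.4504, -0.3595, 86.5339, 49.5665, 1.4271] 2992
camera [173, 321] 0.86 [0.4249, -0.3623, 24.8535, 24.0421, -7.5174] 683
camera [9, 181] 0.69 [0.5901, -0.2218, 69.4473, 22.3327, 81.301] 1248
speaker [122, 325] 0.63 [0.4736, -0.3634, 37.0122, 21.5165, -87.0859] 937
[ 0.38007344 -0.35993259  0.1999418 ] 21.0333
149 320
```

View pics/w3.png

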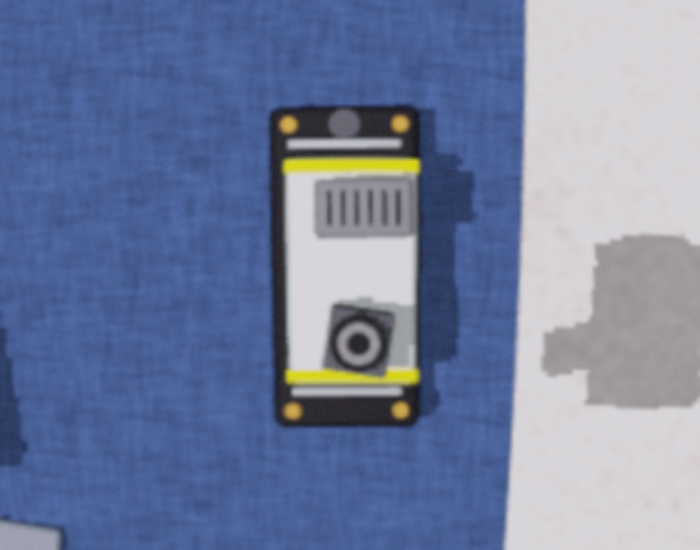

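Run:
```python
from h import *
goto([.4235,-.362,.09],-6); print(np.round(current_tcp_pos(),4)); print(move_l([.4235,-.362,.037],max_speed=.08,until_force=6),np.round(current_tcp_pos(),4),np.round(current_ee_rot(),3))
for n in("side","wrist"):
    c=capture(n); r,k=w2px(c,n,current_tcp_pos())[0].astype(int); print(n,r,k, w2px(c,n,[.4235,-.362,.054]))
    im=c["color"][:,:,::-1].copy(); cv2.circle(im,(k,r),2,(0,0,255),-1)
    r=max(min(r,380),100); cv2.imwrite(f"pics/g_{n}.png",cv2.resize(im[r-100:r+100,k-130:k+130],None,fx=2.8,fy=2.8))
print(current_time_s())
```

```text
[ 0.4233 -0.3624  0.0903]
False [ 0.4238 -0.3624  0.0374] [ 0.     0.999 -0.052  0.   ]
side 404 325 [[396.83757884 325.35783246]]
wrist 286 318 [[299.88261622 318.21559573]]
22.4917
```

View pics/g_side.png

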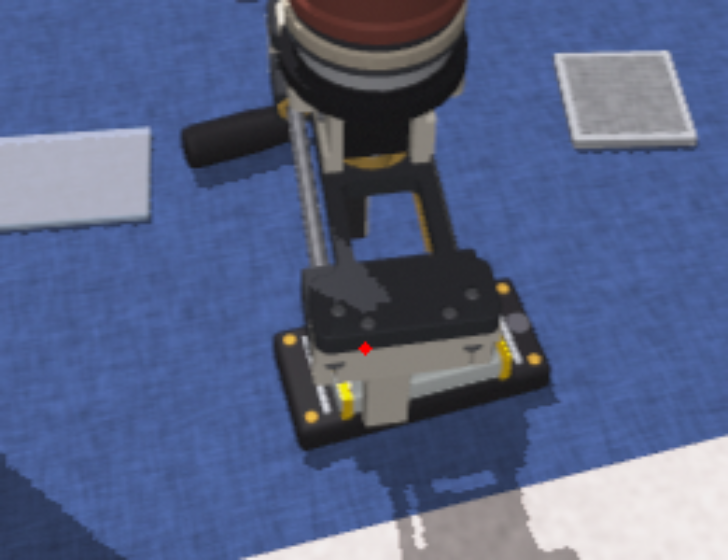

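View pics/g_wrist.png

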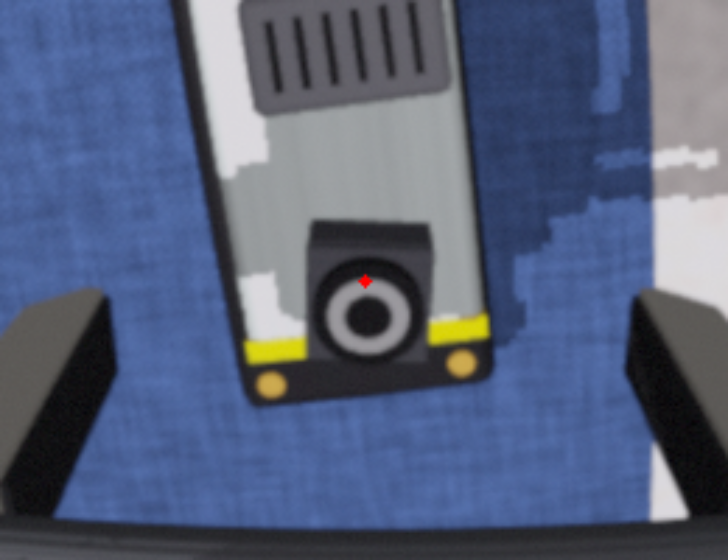

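Run:
```python
from h import *
c=capture("side")
for y in(-.408,-.426):
  for z in(.037,.047,.057): print(y,z,w2px(c,"side",[[.414,y,z],[.4235,y,z],[.431,y,z]]).round(0).tolist())
w=capture("wrist")
for z in(.037,.057): print(z,w2px(w,"wrist",[[.4315,-.408,z],[.4315,-.426,z]]).round(0))
cv2.imwrite("pics/s4.png",cv2.resize(c["color"][370:460,270:390,::-1],None,fx=6,fy=6,interpolation=2))
```

```text
-0.408 0.037 [[436.0, 327.0], [434.0, 334.0], [433.0, 340.0]]
-0.408 0.047 [[432.0, 327.0], [430.0, 335.0], [429.0, 340.0]]
-0.408 0.057 [[428.0, 328.0], [426.0, 335.0], [424.0, 340.0]]
-0.426 0.037 [[449.0, 331.0], [447.0, 338.0], [446.0, 344.0]]
-0.426 0.047 [[445.0, 331.0], [443.0, 338.0], [442.0, 344.0]]
-0.426 0.057 [[440.0, 331.0], [439.0, 339.0], [437.0, 345.0]]
0.037 [[265. 399.]
 [262. 430.]]
0.057 [[279. 407.]
 [275. 440.]]
```

View pics/s4.png

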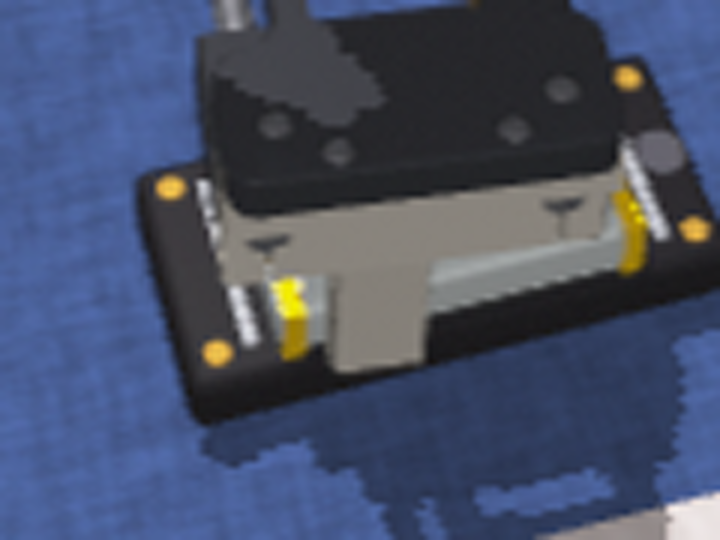

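Run:
```python
from h import *
move_l([.4235,-.362,.10]); goto([.6,-.36,.05],0)
for o in(1.0,0.0):
    grip(o)
    try: h=move_l([.6,-.36,-.045],max_speed=.03,until_force=2)
    except MotionError as e: print(e);break
    print(o,h,np.round(current_tcp_pos(),4),np.round(current_ft_force(),1)); move_l([.6,-.36,.0 if o else .06])
print(current_time_s())
```

```text
1.0 True [ 0.6    -0.36   -0.0243] [0.  0.  3.9]
0.0 True [ 0.5999 -0.3599 -0.0243] [-0.7  0.7  4.2]
29.6833
```

```bash
cat >> h.py <<'E'
D=.0245   # real fingertips sit this far above the reported TCP
def tip(z): return z-D
E
python3 - <<'E'
from h import *
def held(w):
    g=current_grip_width()*93
    if abs(g-w)>5: raise SystemExit(f"not held {g}")
swing([.424,-.362]); grip(1.0)
pick([.424,-.362],-7,tip(.0375),10,zup=.10); held(24)
swing([.4285,.3805]); place([.4285,.3805],75,tip(.0115),zup=.09)
see("wrist",[("round_pad",.008),("camera",.028)])
E
```

```text
pick hit False z 0.013 width mm 23.8 F 10.0
lifted: width 23.9 dF [-0.75 -0.98 -0.16] t 35.4167
placed hit True tcp [ 0.4285  0.3806 -0.0133]
t 41.7333
round_pad [192, 455] 0.97 [0.5413, 0.3905, 75.8817, 75.6043, -58.6946] 6798
round_pad [344, 383] 0.59 [0.46, 0.2781, 73.2658, 67.5499, -14.5917] 4233
camera [246, 318] 0.7 [0.4299, 0.3831, 27.0361, 23.3183, 74.2937] 1128
```

Run:
```python
from h import *
def held(w):
    g=current_grip_width()*93
    if abs(g-w)>5: raise SystemExit(f"not held {g}")
swing([.4725,-.362])
pick([.4725,-.3625],2,tip(.0375),10,zup=.08); held(36)
swing([.632,-.209]); place([.632,-.209],-12,tip(.0115),zup=.09)
see("wrist",[("square_pad",.008),("speaker",.024)],"w5")
goto([.40,-.36,.15],1); see("wrist",[("housing",.018),("battery",.034)],"w6")
print(current_time_s())
```

```text
pick hit False z 0.013 width mm 35.9 F 10.0
lifted: width 36.3 dF [-0.23  0.18  0.09] t 47.5
placed hit True tcp [ 0.6321 -0.209  -0.0132]
t 51.9833
square_pad [230, 316] 0.62 [0.6348, -0.2083, 77.8175, 77.2368, 77.3813] 7894
square_pad [430, 196] 0.55 [0.4939, -0.0418, 162.6284, 65.7475, -11.6465] 2164
speaker [244, 320] 0.72 [0.6355, -0.2102, 34.7659, 24.243, 78.0083] 1553
housing [126, 309] 0.93 [0.4505, -0.3572, 131.102, 59.7906, 1.1683] 3620
53.375
```

View pics/w5.png

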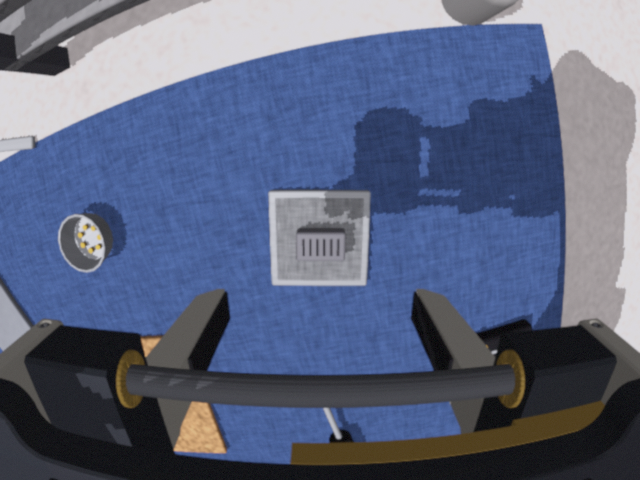

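View pics/w6.png

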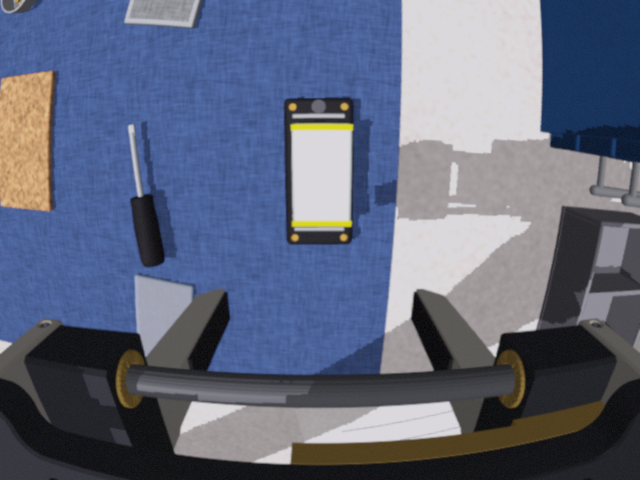

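Run:
```python
from h import *
def held(w):
    g=current_grip_width()*93
    if abs(g-w)>5: raise SystemExit(f"not held {g}")
pick([.4485,-.359],1,tip(.0212),25,zup=.06); held(50)
swing([.6365,.1795]); place([.6365,.1795],21,tip(.0112),zup=.10)
see("wrist",[("tester",.008),("battery",.024)],"w7")
swing([.40,-.36]); goto([.40,-.358,.13],1); see("wrist",[("housing",.018)])
print(current_time_s())
```

```text
pick hit False z -0.0033 width mm 49.5 F 25.0
lifted: width 49.8 dF [-0.22  1.39 -1.82] t 56.45
placed hit True tcp [ 0.6365  0.1796 -0.0133]
t 61.95
tester [213, 285] 0.95 [0.6384, 0.1807, 129.7756, 84.0554, 21.0498] 8875
battery [234, 320] 0.81 [0.6392, 0.18, 87.5095, 49.6086, 21.1426] 7286
housing [172, 317] 0.79 [0.4511, -0.3571, 130.8538, 59.5597, 1.3928] 11171
65.0583
```

View pics/w7.png

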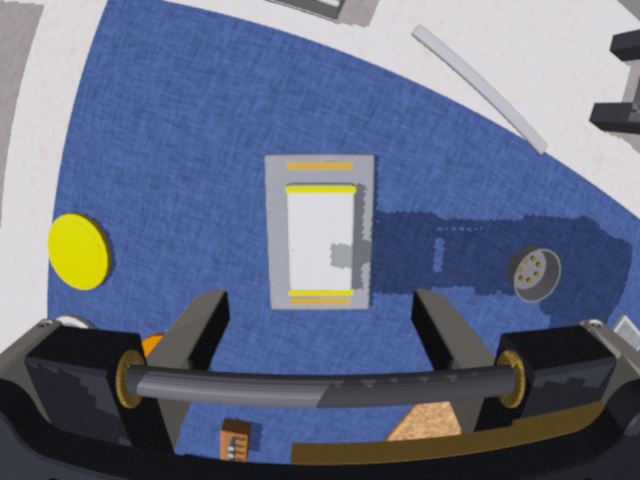

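Run:
```python
from h import *
def held(w):
    g=current_grip_width()*93
    if abs(g-w)>5: raise SystemExit(f"not held {g}")
pick([.449,-.358],1.2,tip(.004),30,zup=.06); held(60)
swing([.4945,-.02]); goto([.4945,-.02,.06],-5.5); print(np.round(current_qpos(),2))
place([.4945,-.02],-5.5,tip(.012),zup=.10)
c=see("wrist",[("rest",.008),("housing",.026)])
goto([.45,-.02,.2],-5.5)
c=see("wrist",[("rest",.008),("housing",.026)],"w8")
swing([.2,-.6]); see("top",[("rest",.008),("housing",.026),("round_pad",.008),("camera",.028)],"t8"); print(current_time_s())
```

```text
pick hit False z -0.0204 width mm 59.5 F 30.0
lifted: width 60.0 dF [ 1.07 -0.59 -1.65] t 68.1417
[-0.3   0.61  0.45  2.02 -0.45  0.61 -1.22]
placed hit True tcp [ 0.4946 -0.02   -0.0125]
t 73.2583
rest [210, 278] 0.96 [0.4975, -0.0201, 156.0786, 90.0311, -5.4839] 7119
housing [234, 319] 0.96 [0.4977, -0.0206, 130.947, 59.8731, -5.268] 12924
housing [326, 4] 0.28 [0.43, 0.3354, 78.2567, 34.1173, -32.5324] 720
rest [162, 284] 0.83 [0.4969, -0.0203, 157.5757, 90.2341, -5.4145] 5052
housing [169, 314] 0.56 [0.4962, -0.0208, 132.4763, 59.9317, -5.3228] 7803
rest [255, 317] 0.93 [0.4958, -0.0208, 156.1306, 92.2052, -5.7541] 1110
housing [257, 329] 0.65 [0.494, -0.0203, 132.5565, 59.6873, -5.5564] 1449
housing [283, 156] 0.27 [0.4267, 0.377, 28.5477, 23.4201, 72.8592] 126
round_pad [283, 164] 0.59 [0.4282, 0.3795, 74.8002, 72.0708, -89.0391] 714
round_pad [270, 207] 0.58 [0.4581, 0.2704, 72.7847, 72.57, 47.2742] 807
round_pad [235, 159] 0.58 [0.5394, 0.3889, 76.1286, 74.8851, -89.0823] 833
round_pad [206, 413] 0.19 [0.6322, -0.2077, 78.1923, 77.715, 79.1921] 836
76.175
```

View pics/t8.png

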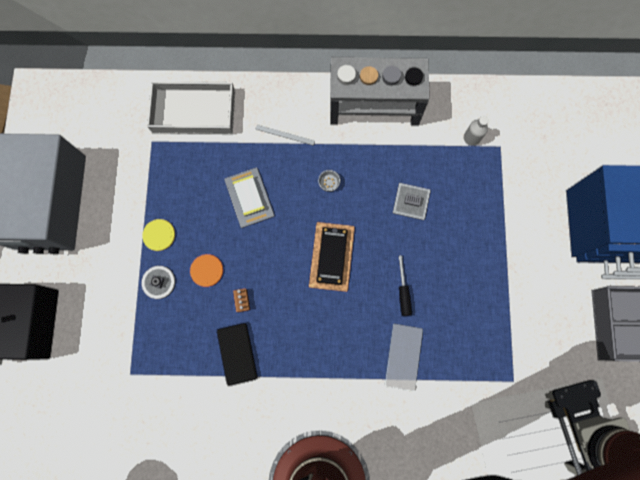

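The final picture shows every part in the middle of its place: camera on the round pad at row 282, col 158, and speaker on the square pad at 201, 412. The battery is on the tester at 195, 248, the housing on the rest at 256, 332, and the cup is where it started.

```bash
python3 -c "
from station import *
print(hand_in())"
```

```text
the job is handed in; nothing more can be done
None
```

The job is handed in at about 76 s of the 109 s limit: the camera, loudspeaker, battery and housing were moved in the order asked, and the last pictures show each one in the middle of its place, with the cup of screws untouched. The first camera grasp closed on nothing because the fingertips sit about 24 mm above the reported TCP; I measured that, corrected for it, and every later grasp held.

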